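# Lock a brake valve housing in its holding fixture with the extension bar

## Robot

A 6-joint arm with a two-finger parallel gripper is mounted at the origin on the work surface. World frame = base frame: x ahead of the robot, y to its left, z up, the work surface at z = 0. Lengths are in m, angles in degrees, forces in N, time in s.
With the tool pointing down it reaches from about 0.3 to 0.95 m from the base axis. Payload 3.1 kg.
Tool frame: the origin (TCP) lies on the centre line of the jaws, within the pads' length; the fingertips stand 17 mm ahead of it and the grasp point (between the pads) lies 2 mm behind it; z points along the fingers, x is the direction in which the jaws open and shut, and the axes are right-handed (so a half turn about z gives the same grasp; the last joint's range is limited). The gripper opens to 85 mm and grips with 20 to 120 N. Pads are 22 mm wide; open, the fingers measure 114 mm over their backs; the gripper's body (76 mm by 85 mm) begins 54 mm behind the grasp point. The pads swing forward as they close: fully open they stand 13 mm farther back than shut.
Start: joints at [-78.306, 17.653, 93.61, -0, 68.738, -3.994], TCP at [0.169, -0.602, 0.226] pointing down, gripper open.
Joint ranges: [-175.34, 175.34], [-45.06, 112.39], [2.9, 150.54], [-68.45, 248.45], [3.09, 151.38], [-168.51, 168.51]. Speed limits (degrees/s): [159.86, 159.86, 180, 180, 180, 180].

## Interface

Orientations are given as a 3x3 rotation matrix whose columns are the frame's x, y, z axes.
In Python, from bench import arm gives the robot as it stands. The module is installed in compiled form; this text tells all that it offers. Calls block until the motion is done:
- arm.movep(position, orientation): joint-space move of the TCP to a pose.
- arm.movel(position, speed=0.15, frame=None, threshold=None): straight line of the TCP; frame=None keeps the orientation; speed is the mean speed in m/s. With threshold (N) it stops when the force on the tool has changed by that much, and returns True; else False.
- arm.move_joints(angles): joint-space move.
- arm.set_gripper(opening, grasp_force=None): finger opening in m; grasp_force is the grip in N (None keeps the last); returns when the fingers have stopped.
- arm.wait(seconds).
- arm.solve_ik(position, orientation): joint angles nearest the present ones, or None.
- arm.state(): the state.
- arm.snapshot(name): name is "scene" or "top" or "wrist"; returns the picture (420x560x3 uint8, red, green, blue); there is no depth.
- arm.camera_params(name): a dict with "intrinsics" (3x3 intrinsics, pixels), "k1" (the pictures are not rectified: a ray, as slopes to the right and down, at radius r is drawn at 1 + k1 r^2 times it, then the intrinsics apply), "extrinsics" (4x4, takes a point from camera to world coordinates). Camera axes: x right, y down, z forward; pixel columns grow to the right and rows downward; lengths in m; the calibration is good to about 2 mm. A picture is of the moment at which its call begins: read the wrist's pose just before it. camera_params takes no time and is no camera call; for the wrist camera it gives the pose at the moment of the call.
A pose or a line that the arm cannot do raises arm.IKError and nothing moves.
- arm.hand_in(): hands the job in, once; it reports no verdict.
Trained networks look in the newest picture that a camera, given by its name, has taken for a name from the list of things; names that differ only in an ending like _2 or _b are one class to them, and where a whole thing is asked for, a point or a joint stands for the part that bears it (a point fixed in the world has none). Each returns a list of dicts, best first, with "score" (0 to 1); they miss things now and then, are a little off and sometimes report something else, mostly with a low value. They report only what shows in the picture. A call takes as long as a camera call.
- arm.look_for(camera, name): "position" ([x, y, z] in m, in world coordinates, good to about 4 mm: the middle of the surface that is visible of it).
- arm.outline_of(camera, name): "mask" (420x560 bool, what is visible of it).
- arm.spot_point(camera, name): "position" ([x, y, z] in m, in world coordinates, good to about 4 mm: a listed point, or the origin of a listed thing).
The state is a dict: "clock": time; "joint_pos": joint angles; "joint_vel": joint speeds; "joint_torque": joint torques, N m; "tool_pos": TCP position; "eef_rot": TCP orientation; "ft_force": force on the tool from outside, world axes, zero at the start; "torque": the same for the moment, N m; "gripper_width": finger opening in m.
Only numpy, scipy, OpenCV 4.12 (cv2) and the standard library are available. Lean on these libraries where they do the work, as an engineer would, in place of code of your own. Each camera call takes 0.05 s, during which the arm holds its last target.

## Task

Slide the valve housing along its channel, gently, until it is home against the end stop of the holding fixture. Then push the box-section extension bar fully onto the short handle of the toggle clamp and, holding the bar, throw the clamp past its dead point until it locks; do not touch the handle itself with the gripper. Finally pull the bar off and lay it flat on the bench, and leave the other parts and tools on the bench where they are.

Things in the scene. Friction and masses are not known exactly. Their poses are not given: they have to be found in the camera images.
- fixture: steel base plate of the holding fixture, 235 x 400 x 12 mm, fixed to the bench; origin on its underside, its frame gives the directions below. The housing's channel runs along x on the +y half, the toggle clamp stands on the -y half. Nothing on the fixture, housing included, is higher than 85 mm; the handle sweeps over parts up to 41 mm high
- fence_face (a point): middle of the upright grey fence's face at the fixture's y = +108 mm (200 mm long in x, 72 mm high), the +y side of the channel. The other side is a low steel rail, 10 mm high above the plate, 70 mm from the fence: the housing slides between them along x
- housing: cast aluminium valve housing, 0.5 to 0.9 kg, loose in the channel: foot 110 (x) x 66 (y) x 20 mm high, body 74 x 62 mm with flats 68 mm apart, 69 mm high in all. Origin: centre of its underside, x as the fixture's. Starts 20 to 60 mm from the stop, 1 to 3 mm side play; its +x end is free to push. The stop is rigid: stop when the force rises some 8 N; over 40 N is ramming
- housing_end (a point): centre of the housing foot's end face that must meet the stop (its -x end), 10 mm above the housing's underside
- end_stop: adjustable end stop on the plate at the -x end of the channel (steel screw head on a grey block, 26 mm high). Origin on its contact face, at the level of the plate's top; x points to the housing. Its setting along the channel differs each time. The housing is home when its foot's end touches this face
- lever_pivot (a point): pivot axis (vertical) of the clamp's lever, at the height of the lever's centre line, 50 mm above the bench
- handle: handle of the clamp's lever: a level round steel stub, 16 mm in diameter, domed end, 56 mm long, standing out from a 26 mm square collar. Origin: on the stub's axis at the collar's face, 38 mm from the pivot axis; x points outward along the stub, straight away from the pivot. It swings level about the pivot
- handle_tip (a point): end of the handle's stub, 56 mm from the collar, 94 mm from the pivot axis
- lever (a joint): angle of the clamp's lever, rad; grows clockwise seen from above, driving the plunger out. Starts open at -0.12 to 0.18, stays where left. Resists from 0.45 on, most at 0.6 to 0.75 (about 2.7 N m: 17 N at the middle of the sleeved bar, 30 N at the bare handle's tip), nothing at the dead point 0.95 (handle towards the fixture's -y); then it pulls itself to its lock stop at 1.06 and holds with 1 N m
- clamp_nose: round rubber nose of the clamp's plunger, 24 mm in diameter, sprung (3 N/mm), moving along the fixture's y at x = 0, 50 mm above the bench. Origin: centre of its front face, y pointing at the housing. With the clamp locked it presses the housing against the fence with about 17 N
- bar: extension bar: straight aluminium box section, 30 x 30 mm outside, 22 x 22 mm inside, 250 mm long plus a 4 mm black end plug, 0.2 to 0.4 kg, loose on the bench right of the fixture. Origin: middle of its underside; x points along it to the open end. Fits over the handle with 3 mm play all round until its end meets the collar; on the handle it can swing about 0.1 rad before it bears
- bar_mid (a point): centre of the bar, on its axis, 15 mm above its underside: the place to grip it
- bar_mouth (a point): centre of the bar's open end, on its axis, 125 mm from the middle
- spare_housing: finished valve housing, the same casting as housing, standing on the bench beyond the fixture; leave it there
- oiler: oil bottle with a red cap, 72 mm across and 175 mm tall, upright on the bench; leave it there
- spanner: flat steel spanner, 210 mm long, on the bench; leave it there
- brush: paint brush, 200 mm long, on the bench; leave it there
- gauge_plug: black stepped gauge plug, 52 mm across and 78 mm tall, upright on the bench; leave it there

How it is judged:
By the outcome, as a careful person would: the job done as asked, in the order asked, and still so for the second after the job is handed in, with the robot touching nothing.
It also fails if it takes over 64 s, if anything falls off the work surface, if the arm or the gripper's body presses on something with over 40 N, if the wrist force passes 120 N, or if a joint passes its speed limit or range.

## Working session

There is one attempt and no reset: what is moved stays moved. The work goes in short steps, each a Python script; the robot and the scene stay as the last script left them, time stands still between calls to the robot, and variables do not carry over. Pictures are saved under pics/ and viewed, and the job is handed in when it is done.

```bash
mkdir -p pics; ls; cat > h.py <<'E'
import numpy as np, cv2
from bench import arm
def save(cam,n):
    im=arm.snapshot(cam); cv2.imwrite(f'pics/{n}.png',im[:,:,::-1]); return im
def proj(cam,P):
    c=arm.camera_params(cam);K=np.array(c['intrinsics']);E=np.array(c['extrinsics'])
    p=np.linalg.inv(E)@np.append(P,1);x,y=p[0]/p[2],p[1]/p[2];s=1+c['k1']*(x*x+y*y)
    return K[0,0]*x*s+K[0,2],K[1,1]*y*s+K[1,2]
def unproj(cam,u,v,z):
    c=arm.camera_params(cam);K=np.array(c['intrinsics']);E=np.array(c['extrinsics'])
    xd=np.array([(u-K[0,2])/K[0,0],(v-K[1,2])/K[1,1]]);x=xd.copy()
    for _ in range(20): x=xd/(1+c['k1']*(x@x))
    d=E[:3,:3]@np.array([x[0],x[1],1]);o=E[:3,3]
    return o+d*(z-o[2])/d[2]
E
python3 - <<'E'
from h import *
np.set_printoptions(precision=4,suppress=True)
print(arm.state())
for c in ['scene','top','wrist']:
    save(c,c+'0'); p=arm.camera_params(c); print(c,p['extrinsics'][:3,3] if hasattr(p['extrinsics'],'shape') else p['extrinsics'])
for c in ['scene','top']:
  for n in ['fence_face','housing','housing_end','end_stop','lever_pivot','handle','handle_tip','clamp_nose','bar','bar_mid','bar_mouth','fixture','oiler','gauge_plug','spare_housing','spanner','brush']:
    print(c,n,[(np.round(d['position'],4),round(d['score'],2)) for d in arm.spot_point(c,n)[:2]])
print(arm.state()['clock'])
E
```

```text
pics
{'clock': 0.0, 'joint_pos': array([-78.3064,  17.7035,  93.6906,   0.0002,  68.7368,  -3.9942]), 'joint_vel': array([ 0.0297,  0.012 ,  0.0533,  0.0778, -0.0498,  0.0038]), 'joint_torque': array([  0.0003, -41.5252, -27.6664,   0.0001,   0.0103,   0.    ]), 'tool_pos': array([ 0.1688, -0.6009,  0.2252]), 'eef_rot': array([[ 0.2704, -0.9627, -0.0005],
       [-0.9627, -0.2704,  0.0022],
       [-0.0023, -0.0002, -1.    ]]), 'ft_force': array([ 0.5792, -0.0634, -1.1465]), 'torque': array([ 0.0328, -0.0135,  0.0015]), 'gripper_width': 0.08497254332625347}
scene [1.1984 0.5422 1.1783]
top [0.3296 0.0074 0.9916]
wrist [ 0.2352 -0.5816  0.373 ]
scene fence_face [(array([0.4485, 0.1961, 0.0408]), 0.98)]
scene housing [(array([0.4559, 0.1628, 0.0143]), 0.9), (array([0.4486, 0.2003, 0.0404]), 0.56)]
scene housing_end [(array([0.4007, 0.1769, 0.0208]), 0.71)]
scene end_stop [(array([0.3776, 0.176 , 0.0089]), 0.69)]
scene lever_pivot [(array([ 0.3873, -0.0458,  0.0444]), 0.96), (array([ 0.5638, -0.3401,  0.0161]), 0.65)]
scene handle [(array([ 0.4127, -0.0698,  0.0519]), 0.72), (array([ 0.
[... 1346 characters left out ...]
438]), 0.63)]
top bar [(array([ 0.5666, -0.345 , -0.0018]), 0.94)]
top bar_mid [(array([ 0.5628, -0.3433,  0.0169]), 0.72)]
top bar_mouth [(array([ 0.5256, -0.2244,  0.0144]), 0.76), (array([ 0.3902, -0.0502,  0.0505]), 0.26)]
top fixture [(array([ 0.4101,  0.097 , -0.0034]), 0.72), (array([ 0.5277, -0.2225,  0.0128]), 0.33)]
top oiler [(array([0.7489, 0.269 , 0.0012]), 0.96), (array([ 0.5643, -0.3431,  0.0107]), 0.2)]
top gauge_plug [(array([0.4793, 0.405 , 0.001 ]), 0.78)]
top spare_housing [(array([ 0.7109,  0.0883, -0.0017]), 0.62)]
top spanner [(array([ 0.7524, -0.285 , -0.    ]), 0.75), (array([ 0.5622, -0.3427,  0.0127]), 0.15)]
top brush [(array([0.2702, 0.4081, 0.0016]), 0.66)]
1.85
```

View pics/scene0.png

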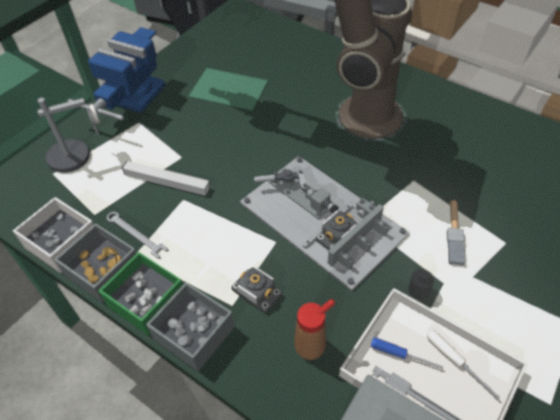

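View pics/top0.png

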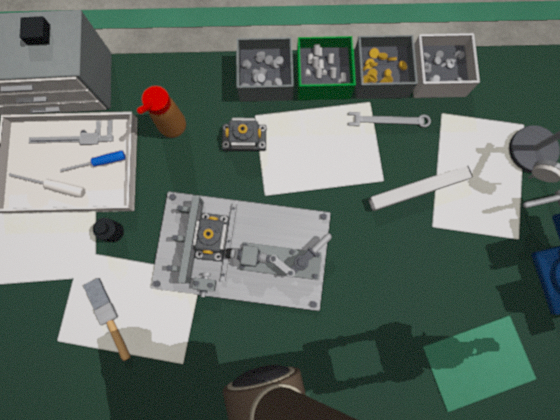

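```bash
python3 - <<'E'
from h import *
np.set_printoptions(precision=4,suppress=True)
im=save('top','t1')
for n in ['fixture','bar']:
  r=arm.outline_of('top',n); 
  if not r: print(n,'none'); continue
  m=r[0]['mask'].astype(np.uint8); print(n,r[0]['score'],m.sum())
  cv2.imwrite(f'pics/m_{n}.png',m*255)
  z=0.012 if n=='fixture' else 0.03
  cs=max(cv2.findContours(m,0,1)[0],key=cv2.contourArea)[:,0]
  P=np.array([unproj('top',u,v,z)[:2] for u,v in cs],np.float32)
  rc=cv2.minAreaRect(P*1000); print(rc); print(cv2.boxPoints(rc))
cv2.imwrite('pics/zoom_fix.png',cv2.resize(im[170:330,140:345],None,fx=3.6,fy=3.6,interpolation=cv2.INTER_CUBIC)[:,:,::-1])
cv2.imwrite('pics/zoom_bar.png',cv2.resize(im[90:250,350:560],None,fx=3.6,fy=3.6,interpolation=cv2.INTER_CUBIC)[:,:,::-1])
E
```

```text
fixture 0.95 14684
((424.0281066894531, 90.53799438476562), (406.5384826660156, 236.54177856445312), 81.31136322021484)
[[ 276.4077  -92.5319]
 [ 510.2349 -128.2651]
 [ 571.6486  273.6079]
 [ 337.8213  309.3411]]
bar 0.75 1391
((560.70751953125, -341.4437255859375), (35.086097717285156, 260.118896484375), 16.320587158203125)
[[ 507.3232 -221.5549]
 [ 580.4196 -471.1922]
 [ 614.0919 -461.3326]
 [ 540.9954 -211.6953]]
```

View pics/zoom_fix.png

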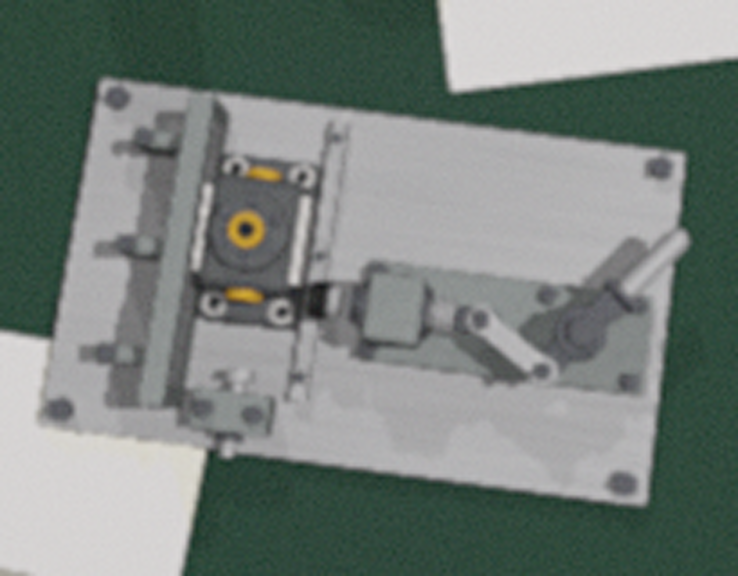

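View pics/zoom_bar.png

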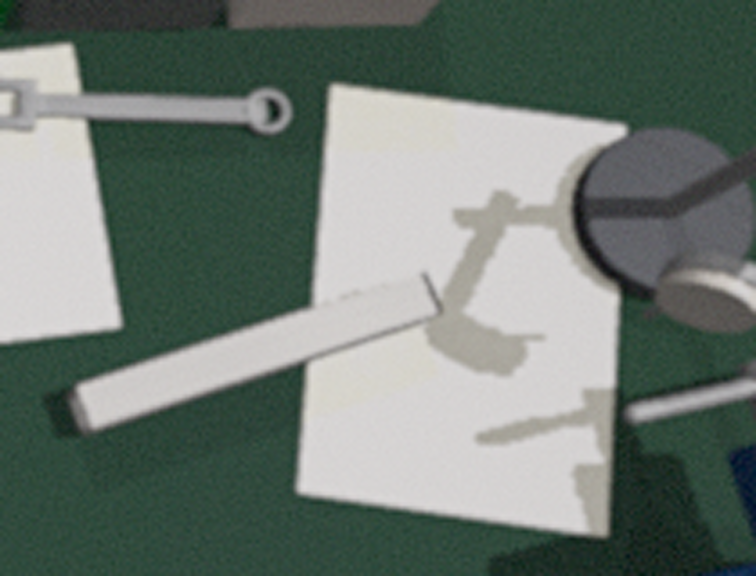

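```bash
cat >> h.py <<'E'
def R(deg):
    a=np.radians(deg);c,s=np.cos(a),np.sin(a)
    return np.array([[c,s,0],[s,-c,0],[0,0,-1.]])
E
python3 - <<'E'
from h import *
np.set_printoptions(precision=4,suppress=True)
C=np.array([[102,78],[687,152],[648,505],[40,425]])/3.6+[140,170]
P=np.array([unproj('top',u,v,.012)[:2] for u,v in C]);print(P,P.mean(0))
for i in range(4):
    d=P[(i+1)%4]-P[i];print(np.linalg.norm(d),np.degrees(np.arctan2(d[1],d[0])))
for p,aa in [((.54,.15,.037),(81.3,-98.7)),((.40,.17,.037),(81.3,-98.7)),((.5635,-.3425,.022),(16.4,-163.6)),((.499,-.162,.057),(43,-137)),((.56,-.23,.057),(43,-137)),((.346,-.2,.057),(-15,165))]:
    for a in aa:
        q=arm.solve_ik(np.array(p),R(a));print(p,a,q)
E
```

```text
[[ 0.5713  0.2712]
 [ 0.5098 -0.1236]
 [ 0.278  -0.0872]
 [ 0.34    0.307 ]] [0.4248 0.0919]
0.3995292551602959 -98.85429656680914
0.2346513202305464 171.06867537548138
0.39907766676866513 81.05410761390894
0.23401316337340508 -8.82084290279559
(0.54, 0.15, 0.037) 81.3 [ 11.0725  25.1576 108.7503  -0.      46.0921 -70.2275]
(0.54, 0.15, 0.037) -98.7 [ 11.0725  25.1576 108.7503  -0.      46.0921 109.7725]
(0.4, 0.17, 0.037) 81.3 [ 17.2814  14.0112 125.26    -0.      40.7288 -64.0186]
(0.4, 0.17, 0.037) -98.7 [ 17.2814  14.0112 125.26    -0.      40.7288 115.9814]
(0.5635, -0.3425, 0.022) 16.4 [-35.0739  35.0432  94.7149  -0.      50.2418 -51.4739]
(0.5635, -0.3425, 0.022) -163.6 [-35.0739  35.0432  94.7149  -0.      50.2418 128.5261]
(0.499, -0.162, 0.057) 43 [-22.7421  20.0394 113.3103  -0.      46.6503 -65.7421]
(0.499, -0.162, 0.057) -137 [-22.7421  20.0394 113.3103  -0.      46.6503 114.2579]
(0.56, -0.23, 0.057) 43 [-26.4492  27.3224 102.2244  -0.      50.4532 -69.4492]
(0.56, -0.23, 0.057) -137 [-26.4492  27.3224 102.2244  -0.      50.4532 110.5508]
(0.346, -0.2, 0.057) -15 [-36.2782   8.1032 129.3074  -0.      42.5894 -21.2782]
(0.346, -0.2, 0.057) 165 [-36.2782   8.1032 129.3074  -0.      42.5894 158.7218]
```

```bash
python3 - <<'E'
from h import *
np.set_printoptions(precision=4,suppress=True)
ex=np.array([np.cos(np.radians(8.93)),-np.sin(np.radians(8.93)),0])
r=R(81.07)
s=np.array([.4555,.163,0])+.085*ex
arm.movep(s+[0,0,.14],r)
arm.set_gripper(0.0)
print(arm.state()['clock'],arm.state()['gripper_width'])
arm.movel(s+[0,0,.038],.15)
f0=arm.state()['ft_force'];print(f0)
hit=arm.movel(s+[0,0,.038]-.11*ex,.03,threshold=8)
st=arm.state();print(hit,st['clock'],st['tool_pos'],st['ft_force']-f0,((s-st['tool_pos'])@ex))
save('top','t2');save('scene','s2')
for n in ['housing','housing_end','end_stop']:
  for c in ['top','scene']: print(n,c,[(np.round(d['position'],4),round(d['score'],2)) for d in arm.spot_point(c,n)[:2]])
E
```

```text
5.725 0.00015912471599280312
[-0.2841  0.3747 -0.7908]
True 8.7 [0.4749 0.1604 0.0385] [1.1715 0.6046 0.5607] 0.06539553574124254
housing top [(array([0.4266, 0.1714, 0.0146]), 0.46)]
housing scene [(array([0.4274, 0.1667, 0.0138]), 0.66)]
housing_end top [(array([ 0.4492, -0.1155,  0.0514]), 0.37)]
housing_end scene [(array([0.3707, 0.178 , 0.0207]), 0.78), (array([0.7497, 0.2677, 0.    ]), 0.72)]
end_stop top [(array([ 0.7479, -0.2819,  0.0045]), 0.19)]
end_stop scene [(array([0.3743, 0.1761, 0.0118]), 0.72)]
```

```bash
python3 - <<'E'
import cv2
a=cv2.imread('pics/t2.png');cv2.imwrite('pics/t2z.png',cv2.resize(a[160:320,140:345],None,fx=3.6,fy=3.6,interpolation=2))
a=cv2.imread('pics/s2.png');cv2.imwrite('pics/s2z.png',cv2.resize(a[140:300,230:430],None,fx=3.6,fy=3.6,interpolation=2))
E
```

```text
(no output)
```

View pics/t2z.png

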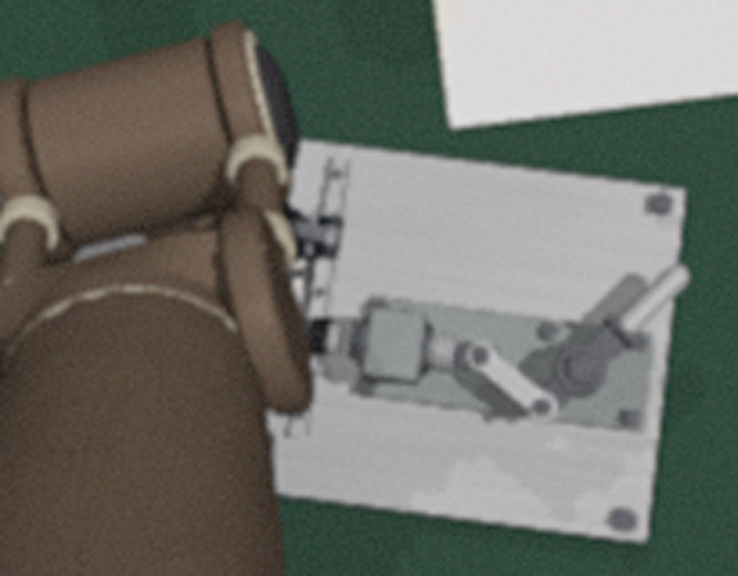

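View pics/s2z.png

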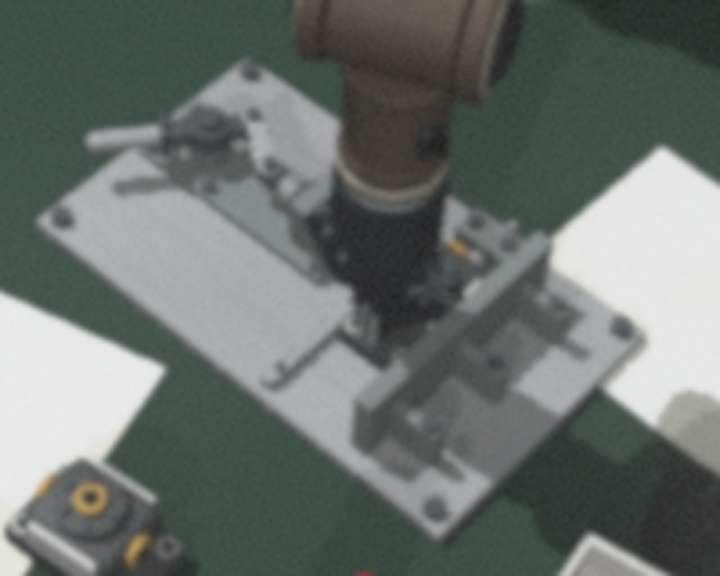

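```bash
python3 - <<'E'
from h import *
np.set_printoptions(precision=4,suppress=True)
ex=np.array([np.cos(np.radians(8.93)),-np.sin(np.radians(8.93)),0])
p=arm.state()['tool_pos']
arm.movel(p+.035*ex,.2)
arm.movel(p+.08*ex+[0,0,.12],.3)
im=save('wrist','w3');
for n in ['housing','housing_end','end_stop']:
  for c in ['wrist']: print(n,c,[(np.round(d['position'],4),round(d['score'],2)) for d in arm.spot_point(c,n)[:2]])
im=save('top','t3')
cv2.imwrite('pics/t3z.png',cv2.resize(im[160:320,140:345],None,fx=3.6,fy=3.6,interpolation=2)[:,:,::-1])
for n in ['housing','housing_end','end_stop']:
  for c in ['top']: print(n,c,[(np.round(d['position'],4),round(d['score'],2)) for d in arm.spot_point(c,n)[:2]])
print(arm.state()['clock'])
E
```

```text
housing wrist [(array([0.4307, 0.1698, 0.0157]), 0.68)]
housing_end wrist [(array([0.4296, 0.1716, 0.0148]), 0.38)]
end_stop wrist []
housing top [(array([0.4268, 0.1709, 0.0127]), 0.6)]
housing_end top []
end_stop top [(array([ 0.3894, -0.046 ,  0.0512]), 0.63)]
10.4
```

View pics/w3.png

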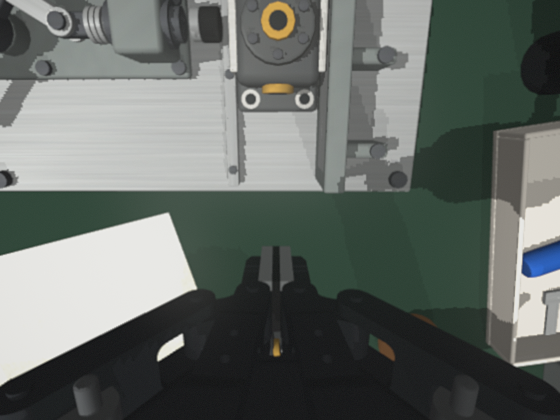

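View pics/t3z.png

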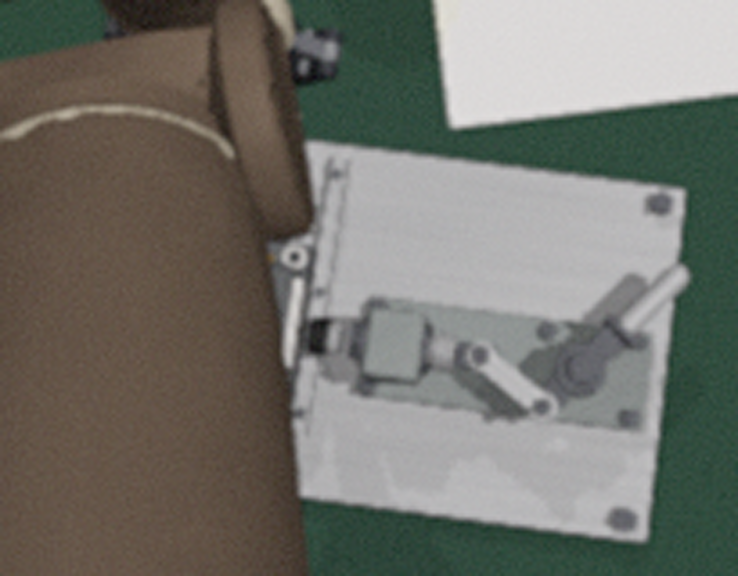

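```bash
python3 - <<'E'
from h import *
np.set_printoptions(precision=4,suppress=True)
arm.movep(np.array([.495,-.16,.17]),R(43))
arm.set_gripper(.06)
c=arm.camera_params('wrist');print(c['intrinsics'],c['k1'],c['extrinsics'])
im=save('wrist','w4')
for n in ['lever_pivot','handle','handle_tip']:
  print(n,[(np.round(d['position'],4),round(d['score'],2)) for d in arm.spot_point('wrist',n)[:2]])
r=arm.outline_of('wrist','handle_tip')
for k in r[:2]: print(k['score'],k['mask'].sum())
if r: np.save('hm.npy',r[0]['mask'])
np.save('w4E.npy',c['extrinsics'])
im=save('top','t4')
cv2.imwrite('pics/t4z.png',cv2.resize(im[160:320,140:345],None,fx=3.6,fy=3.6,interpolation=2)[:,:,::-1])
for n in ['lever_pivot','handle','handle_tip','housing','housing_end','end_stop']:
  for c in ['top']: print(n,c,[(np.round(d['position'],4),round(d['score'],2)) for d in arm.spot_point(c,n)[:2]])
im=save('scene','s4')
cv2.imwrite('pics/s4z.png',cv2.resize(im[140:300,230:430],None,fx=3.6,fy=3.6,interpolation=2)[:,:,::-1])
print(arm.state()['clock'])
E
```

```text
[[316.7274   0.     275.6487]
 [  0.     316.7274 207.0956]
 [  0.       0.       1.    ]] -0.013544317095800309 [[ 0.7319  0.6559  0.1848  0.4479]
 [ 0.6814 -0.7043 -0.1991 -0.1083]
 [-0.0004  0.2717 -0.9624  0.3175]
 [ 0.      0.      0.      1.    ]]
lever_pivot []
handle [(array([ 0.415 , -0.0753,  0.051 ]), 0.59)]
handle_tip [(array([ 0.4489, -0.1152,  0.0493]), 0.62)]
0.64 1920
lever_pivot top [(array([ 0.3867, -0.0446,  0.0494]), 0.62)]
handle top [(array([ 0.4153, -0.0639,  0.0531]), 0.63)]
handle_tip top [(array([ 0.4529, -0.1147,  0.0529]), 0.56), (array([ 0.3881, -0.0462,  0.049 ]), 0.29)]
housing top [(array([0.4287, 0.1699, 0.0096]), 0.91), (array([0.4757, 0.4069, 0.0028]), 0.7)]
housing_end top [(array([ 0.5643, -0.3438,  0.0142]), 0.67), (array([0.3731, 0.1791, 0.0204]), 0.62)]
end_stop top [(array([0.3722, 0.1805, 0.0128]), 0.71)]
12.8417
```

View pics/w4.png

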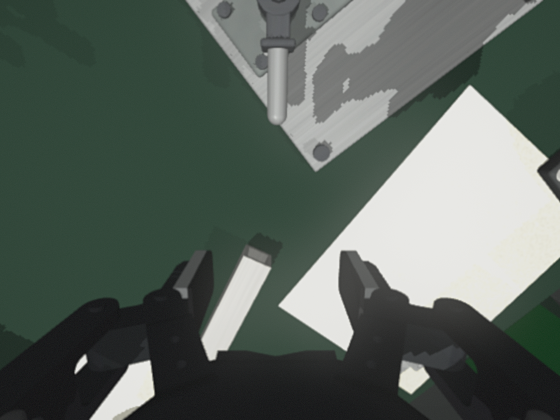

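View pics/t4z.png

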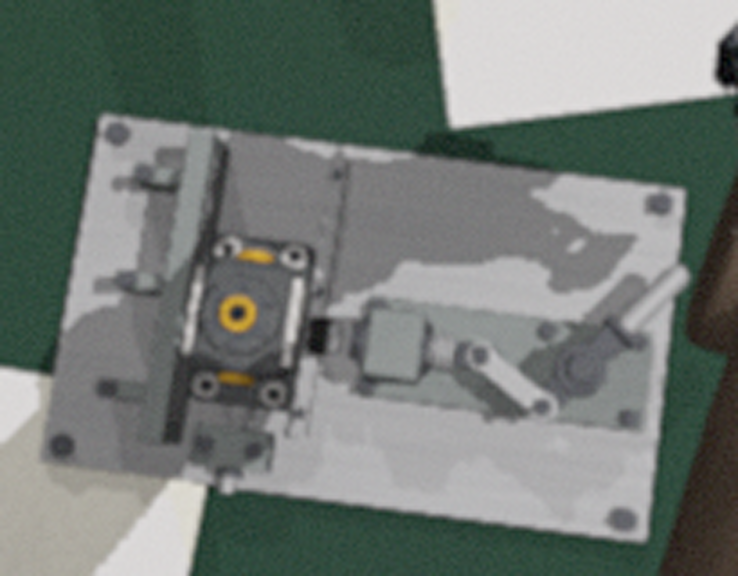

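View pics/s4z.png

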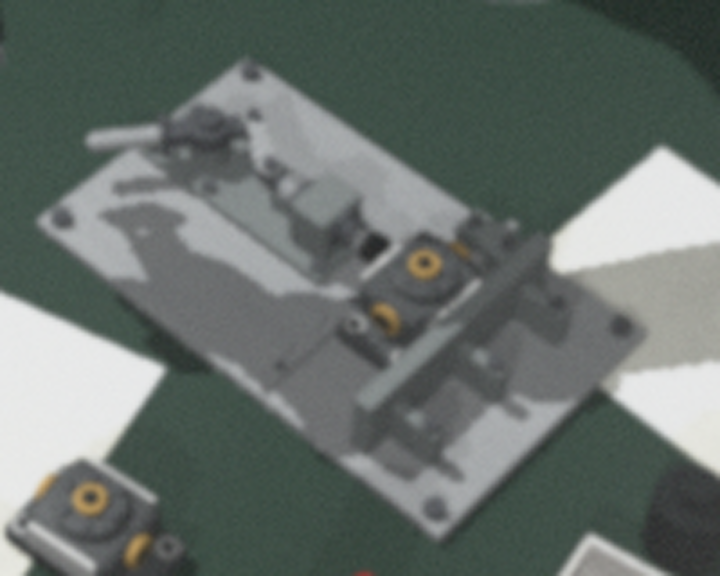

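```bash
python3 - <<'E'
from h import *
np.set_printoptions(precision=4,suppress=True)
ex=np.array([np.cos(np.radians(8.93)),-np.sin(np.radians(8.93)),0]);ey=np.array([-ex[1],ex[0],0])
O=np.array([.4248,.0919,0])
L=lambda p:np.array([(p-O)@ex,(p-O)@ey,p[2]])
for nm,(a,b),y0 in [('h+0',(270,158),170),('h-0',(245,326),170),('h+4',(262,238),160),('h-4',(235,408),160),('stopblock top edge',(235,436),160),('stopblk0',(228,396),170)]:
    for z in [.032,.038]: print(nm,z,L(unproj('top',a/3.6+140,b/3.6+y0,z)))
print('tcp',L(np.array([.4749,.1604,.0385])))
a=cv2.imread('pics/t4.png');cv2.imwrite('pics/t4h.png',cv2.resize(a[220:300,175:245],None,fx=8,fy=8,interpolation=2)[:600])
a=cv2.imread('pics/top0.png');cv2.imwrite('pics/t0h.png',cv2.resize(a[205:300,175:245],None,fx=8,fy=8,interpolation=2)[150:750])
E
```

```text
h+0 0.032 [0.0738 0.0747 0.032 ]
h+0 0.038 [0.0729 0.0737 0.038 ]
h-0 0.032 [-0.0373  0.0736  0.032 ]
h-0 0.038 [-0.0376  0.0725  0.038 ]
h+4 0.032 [0.0442 0.0754 0.032 ]
h+4 0.038 [0.0434 0.0743 0.038 ]
h-4 0.032 [-0.0673  0.0753  0.032 ]
h-4 0.038 [-0.0674  0.0742  0.038 ]
stopblock top edge 0.032 [-0.0849  0.0725  0.032 ]
stopblock top edge 0.038 [-0.0849  0.0714  0.038 ]
stopblk0 0.032 [-0.083   0.0773  0.032 ]
stopblk0 0.038 [-0.0829  0.0762  0.038 ]
tcp [0.0389 0.0754 0.0385]
```

View pics/t4h.png

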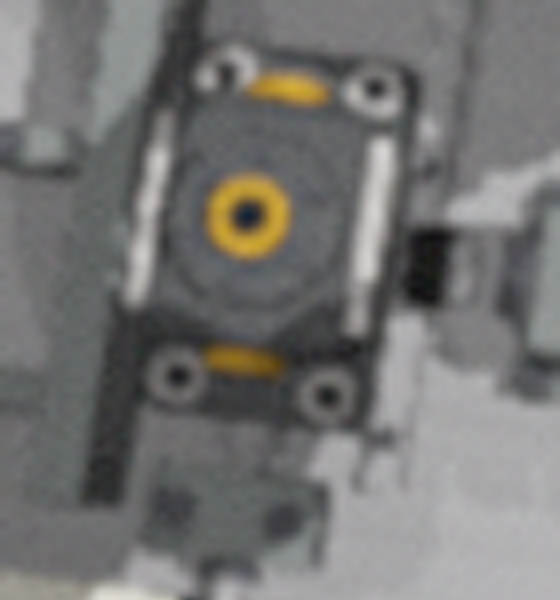

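View pics/t0h.png

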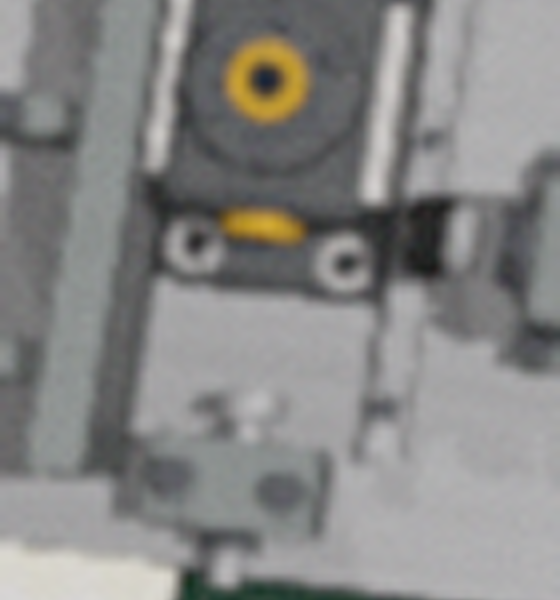

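```bash
python3 - <<'E'
from h import *
np.set_printoptions(precision=4,suppress=True)
ex=np.array([np.cos(np.radians(8.93)),-np.sin(np.radians(8.93)),0])
p=np.array([.4749,.1604,.038])
arm.movep(p+.03*ex+[0,0,.08],R(81.07))
arm.set_gripper(0)
arm.movel(p+.03*ex,.2)
arm.movel(p+.005*ex,.1)
f0=arm.state()['ft_force']
for th in (3,9):
    hit=arm.movel(p-.03*ex,.02,threshold=th)
    st=arm.state();print(hit,st['clock'],st['tool_pos'],st['ft_force']-f0,(st['tool_pos']-p)@ex)
arm.movel(p+.02*ex,.2)
arm.movel(p+.03*ex+[0,0,.1],.3)
print(arm.state()['clock'])
E
```

```text
True 16.2333 [0.4749 0.1605 0.0379] [1.5694 0.3078 1.4849] -3.080289869800969e-05
True 16.75 [0.4753 0.1611 0.0386] [3.0798 0.3697 1.2775] 0.00027789993210818444
17.4833
```

```bash
python3 - <<'E'
from h import *
np.set_printoptions(precision=4,suppress=True)
E=np.load('w4E.npy');K=np.array([[316.7274,0,275.6487],[0,316.7274,207.0956],[0,0,1]]);k1=-.013544
def up(u,v,z):
    xd=np.array([(u-K[0,2])/K[0,0],(v-K[1,2])/K[1,1]]);x=xd.copy()
    for _ in range(20): x=xd/(1+k1*(x@x))
    d=E[:3,:3]@np.array([x[0],x[1],1]);return E[:3,3]+d*(z-E[2,3])/d[2]
m=np.load('hm.npy')
for r in range(0,130,8):
    c=np.where(m[r])[0]
    if len(c): print(r,c.min(),c.max(),up((c.min()+c.max())/2,r,.05))
rows=[r for r in range(60,112)]
im=cv2.imread('pics/w4.png');
pts=[]
for r in range(52,118):
    c=np.where(m[r])[0]
    if len(c) and 10<len(c)<30: pts.append(up(c.mean(),r,.05)[:2])
pts=np.array(pts);vx,vy,x0,y0=cv2.fitLine(pts.astype(np.float32),2,0,.01,.01).ravel()
print('dir',np.degrees(np.arctan2(vy,vx)),x0,y0,len(pts))
yy,xx=np.where(m);print('tip row',yy.max(),up(xx[yy==yy.max()].mean(),yy.max(),.05))
cv2.imwrite('pics/w4z.png',cv2.resize(im[0:140,210:345],None,fx=4,fy=4,interpolation=2))
E
```

```text
40 261 294 [ 0.4096 -0.0653  0.05  ]
48 261 293 [ 0.4132 -0.0697  0.05  ]
56 267 287 [ 0.4171 -0.0738  0.05  ]
64 267 287 [ 0.421  -0.0781  0.05  ]
72 267 287 [ 0.4249 -0.0823  0.05  ]
80 267 287 [ 0.429  -0.0866  0.05  ]
88 267 286 [ 0.4327 -0.0912  0.05  ]
96 267 286 [ 0.4369 -0.0956  0.05  ]
104 267 286 [ 0.441  -0.1001  0.05  ]
112 267 286 [ 0.4452 -0.1046  0.05  ]
120 269 284 [ 0.4495 -0.1092  0.05  ]
dir -47.675686 0.4312592 -0.08931781 66
tip row 124 [ 0.452  -0.1112  0.05  ]
```

View pics/w4z.png

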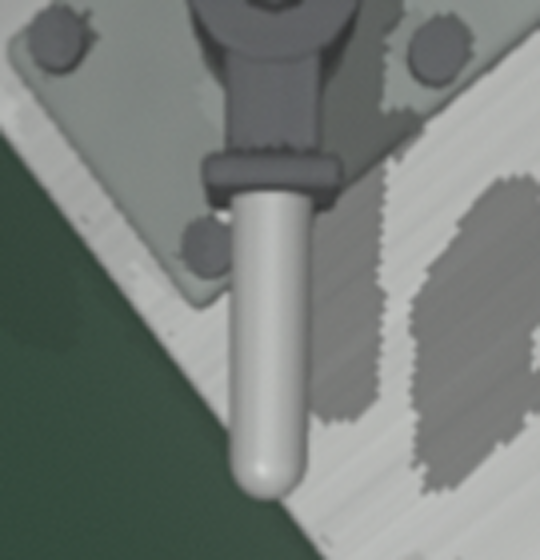

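```bash
python3 - <<'E'
from h import *
np.set_printoptions(precision=4,suppress=True)
arm.movep(np.array([.5635,-.3427,.15]),R(16.4))
arm.set_gripper(.06)
c=arm.camera_params('wrist')
im=save('wrist','w5');print(c['extrinsics'])
for n in ['bar_mouth','bar_mid']:
  print(n,[(np.round(d['position'],4),round(d['score'],2)) for d in arm.spot_point('wrist',n)[:2]])
r=arm.outline_of('wrist','bar');print(len(r))
if r:
  m=r[0]['mask'];print(r[0]['score'],m.sum())
  for rr in range(0,420,20):
    k=np.where(m[rr])[0]
    if len(k): print(rr,k.min(),k.max(),unproj('wrist',k.min(),rr,.03)[:2],unproj('wrist',k.max(),rr,.03)[:2])
E
```

```text
[[ 0.9596  0.271   0.076   0.5439]
 [ 0.2814 -0.9234 -0.2612 -0.2754]
 [-0.0006  0.272  -0.9623  0.2975]
 [ 0.      0.      0.      1.    ]]
bar_mouth [(array([ 0.5278, -0.2247,  0.0172]), 0.91)]
bar_mid [(array([ 0.562 , -0.3425,  0.0161]), 0.76)]
1
0.93 9714
60 257 295 [ 0.5176 -0.238 ] [ 0.546  -0.2297]
80 258 294 [ 0.5223 -0.2519] [ 0.5496 -0.2439]
100 258 294 [ 0.5263 -0.2663] [ 0.554  -0.2582]
120 258 294 [ 0.5304 -0.2813] [ 0.5586 -0.273 ]
140 259 293 [ 0.5355 -0.2965] [ 0.5625 -0.2886]
160 260 294 [ 0.5407 -0.3122] [ 0.5682 -0.3041]
180 260 294 [ 0.5453 -0.3287] [ 0.5733 -0.3205]
200 261 294 [ 0.5509 -0.3455] [ 0.5785 -0.3374]
220 262 293 [ 0.5567 -0.3629] [ 0.5831 -0.3551]
240 261 292 [ 0.561  -0.3814] [ 0.5879 -0.3736]
260 263 293 [ 0.5681 -0.3999] [ 0.5946 -0.3922]
280 262 292 [ 0.5727 -0.42  ] [ 0.5998 -0.412 ]
300 262 293 [ 0.5785 -0.4405] [ 0.607  -0.4321]
320 264 293 [ 0.5863 -0.4613] [ 0.6135 -0.4534]
```

View pics/w5.png

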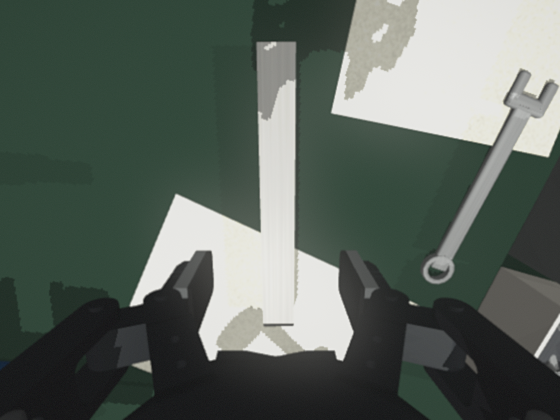

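```bash
python3 - <<'E'
from h import *
np.set_printoptions(precision=4,suppress=True)
g=np.array([.5640,-.3420,0])
arm.movel(g+[0,0,.06],.2,frame=R(16.6))
f0=arm.state()['ft_force']
hit=arm.movel(g+[0,0,.022],.08,threshold=6)
st=arm.state();print(hit,st['tool_pos'],st['ft_force']-f0)
if not hit:
    arm.set_gripper(.02,80)
    st=arm.state();print(st['gripper_width'],st['clock'],st['tool_pos'])
    arm.movel(g+[0,0,.10],.15)
    save('wrist','w6');save('scene','s6')
    for c in ['wrist','scene']: print([(np.round(d['position'],4),round(d['score'],2)) for d in arm.spot_point(c,'bar_mouth')[:2]])
    st=arm.state();print(st['gripper_width'],st['clock'],st['tool_pos'],st['ft_force']-f0)
E
```

```text
False [ 0.5637 -0.3418  0.0214] [-0.1985 -0.9928  0.7519]
0.025054628809962006 21.7833 [ 0.5647 -0.3424  0.0233]
[]
[(array([ 0.5262, -0.2181,  0.0903]), 0.87)]
0.025220698871595393 22.65 [ 0.5628 -0.3412  0.098 ] [-0.6953  0.1966 -2.5757]
```

View pics/w6.png

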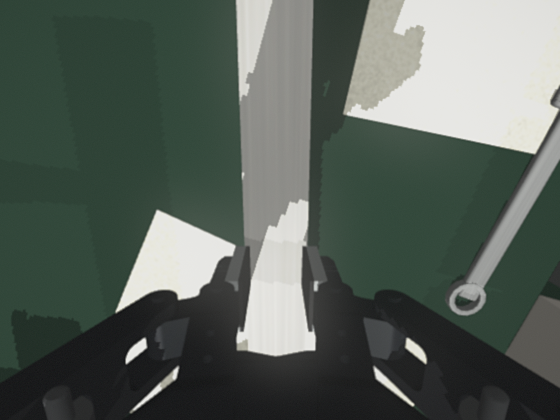

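View pics/s6.png

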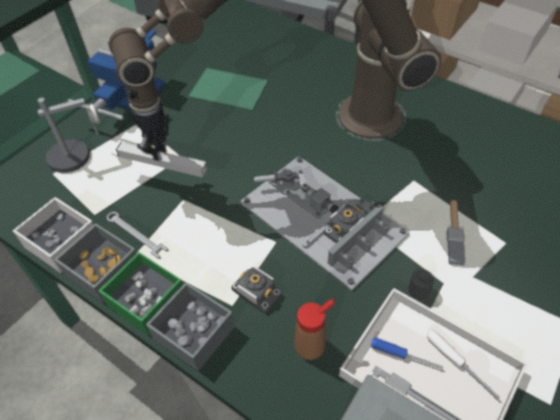

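```bash
cat >> h.py <<'E'
PIV=np.array([.3885,-.0424,0])
def U(d): return np.array([np.cos(np.radians(d)),np.sin(np.radians(d)),0])
E
python3 - <<'E'
from h import *
np.set_printoptions(precision=4,suppress=True)
D=-47.7
p=PIV+.244*U(D)
arm.movel(p+[0,0,.10],.2,frame=R(D+90))
arm.movel(p+[0,0,.057],.1)
save('wrist','w7')
for c in ['top','scene']:
    im=save(c,c[0]+'7')
    for n in ['bar_mouth','handle_tip','bar_mid']: print(c,n,[(np.round(d['position'],4),round(d['score'],2)) for d in arm.spot_point(c,n)[:2]])
    a,b=proj(c,PIV+.10*U(D)+[0,0,.05]); a,b=int(a),int(b)
    print(a,b)
    cv2.imwrite(f'pics/{c[0]}7z.png',cv2.resize(im[b-50:b+50,a-70:a+70],None,fx=5,fy=5,interpolation=2)[:,:,::-1])
print(arm.state()['clock'],arm.state()['tool_pos'],p)
E
```

```text
top bar_mouth [(array([ 0.4661, -0.1316,  0.0486]), 0.79)]
top handle_tip [(array([ 0.453 , -0.1138,  0.0529]), 0.55)]
top bar_mid [(array([ 0.7529, -0.2837,  0.0003]), 0.24)]
330 232
scene bar_mouth [(array([ 0.4705, -0.1282,  0.0512]), 0.67)]
scene handle_tip [(array([ 0.4505, -0.1096,  0.0512]), 0.7), (array([ 0.2746,  0.4046, -0.0008]), 0.62)]
scene bar_mid [(array([ 0.5511, -0.2183,  0.0503]), 0.83)]
251 179
24.4333 [ 0.5529 -0.2229  0.0574] [ 0.5527 -0.2229  0.    ]
```

View pics/w7.png

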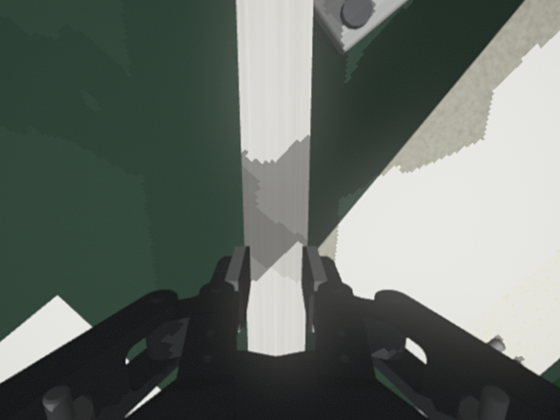

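View pics/t7z.png

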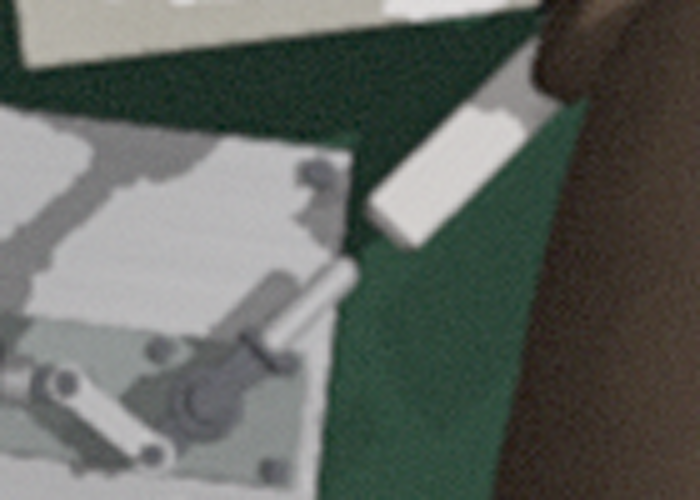

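View pics/s7z.png

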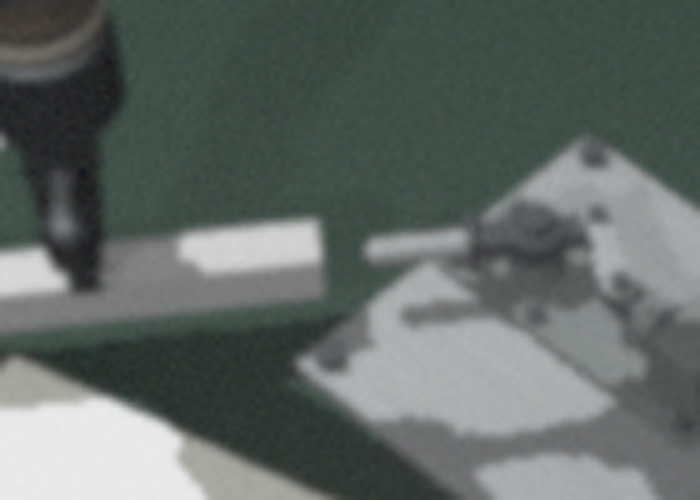

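```bash
python3 - <<'E'
from h import *
D=-47.7;u=U(D);n=np.array([-u[1],u[0],0])
for nm,c,(a,b),o,z in [('mouth','top',(391,226),(260,182),.065),('corner1','top',(370,206),(260,182),.065),('corner2','top',(413,247),(260,182),.065),('tip','top',(347,271),(260,182),.05),('tipbase','top',(268,342),(260,182),.05),
 ('sc mouth far-top','scene',(320,220),(181,129),.065),('sc mouth near-top','scene',(325,262),(181,129),.065),('s near-bot','scene',(324,297),(181,129),.035),('tip','scene',(368,248),(181,129),.05),('base','scene',(470,240),(181,129),.05)]:
    p=unproj(c,a/5+o[0],b/5+o[1],z);q=p-PIV;print(nm,'along %.4f lat %.4f'%(q@u,q@n))
E
```

```text
mouth along 0.1174 lat -0.0036
corner1 along 0.1170 lat 0.0095
corner2 along 0.1178 lat -0.0174
tip along 0.0909 lat -0.0042
tipbase along 0.0415 lat -0.0023
sc mouth far-top along 0.1168 lat -0.0139
sc mouth near-top along 0.1165 lat 0.0167
s near-bot along 0.1192 lat 0.0156
tip along 0.0924 lat -0.0033
base along 0.0363 lat -0.0015
```

```bash
python3 - <<'E'
from h import *
im=cv2.imread('pics/s7.png')
z=cv2.resize(im[165:200,225:295],None,fx=11,fy=11,interpolation=cv2.INTER_CUBIC)
# overlay expected bar edges & handle
D=-47.7;u=U(D);n=np.array([-u[1],u[0],0])
def px(P):
    a,b=proj('scene',P);return (int(round((a-225+.5)*11)),int(round((b-165+.5)*11)))
o=z.copy()
for lat,h in [(.015,.065),(.015,.035),(-.015,.065)]:
    cv2.line(o,px(PIV+.119*u+lat*n+[0,0,h]),px(PIV+.26*u+lat*n+[0,0,h]),(0,0,255),1)
cv2.line(o,px(PIV+.038*u+[0,0,.05]),px(PIV+.094*u+[0,0,.05]),(0,255,255),1)
cv2.imwrite('pics/s7o.png',o)
im=cv2.imread('pics/t7.png')
z=cv2.resize(im[190:262,300:372],None,fx=8,fy=8,interpolation=cv2.INTER_CUBIC)
def px(P):
    a,b=proj('top',P);return (int(round((a-300+.5)*8)),int(round((b-190+.5)*8)))
for lat,h in [(.015,.065),(-.015,.065)]:
    cv2.line(z,px(PIV+.119*u+lat*n+[0,0,h]),px(PIV+.26*u+lat*n+[0,0,h]),(0,0,255),1)
for lat in (-.008,.008): cv2.line(z,px(PIV+.038*u+lat*n+[0,0,.05]),px(PIV+.094*u+lat*n+[0,0,.05]),(0,160,0),1)
cv2.imwrite('pics/t7o.png',z)
E
```

```text
(no output)
```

View pics/s7o.png

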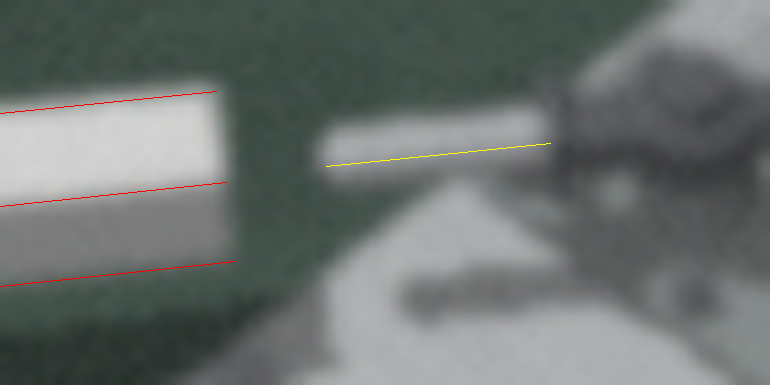

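View pics/t7o.png

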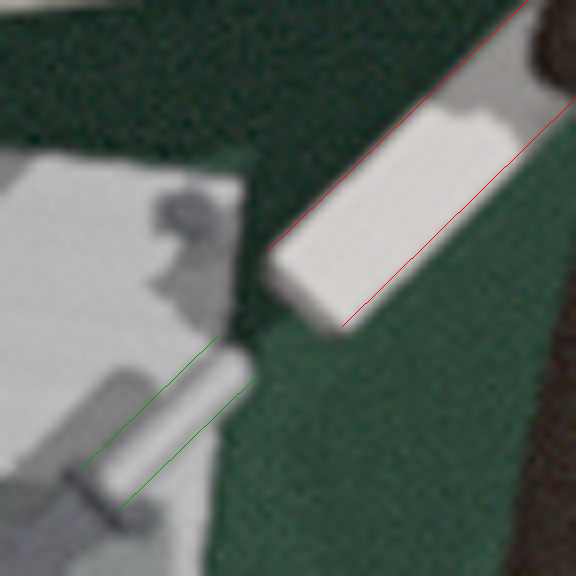

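```bash
sed -i 's/^PIV=.*/PIV=np.array([.3872,-.0436,0])/' h.py; python3 - <<'E'
from h import *
np.set_printoptions(precision=4,suppress=True)
D=-47.7;u=U(D);Z=np.array([0,0,.057]);n=np.array([-u[1],u[0],0])
arm.movel(PIV+.244*u+Z,.1)
f0=arm.state()['ft_force']
hit=arm.movel(PIV+.158*u+Z,.05,threshold=7)
st=arm.state();f=st['ft_force']-f0;q=st['tool_pos']-PIV
print(hit,st['clock'],'along',q@u,'lat',q@n,'F along %.1f lat %.1f z %.1f'%(f@u,f@n,f[2]))
for c in ['top','scene']:
    im=save(c,c[0]+'8')
    a,b=proj(c,PIV+.10*u+[0,0,.05]); a,b=int(a),int(b)
    cv2.imwrite(f'pics/{c[0]}8z.png',cv2.resize(im[b-50:b+50,a-70:a+70],None,fx=5,fy=5,interpolation=2)[:,:,::-1])
E
```

```text
True 26.2167 along 0.16428649883358878 lat 0.000578323832356756 F along 1.9 lat 0.6 z 0.7
```

View pics/t8z.png

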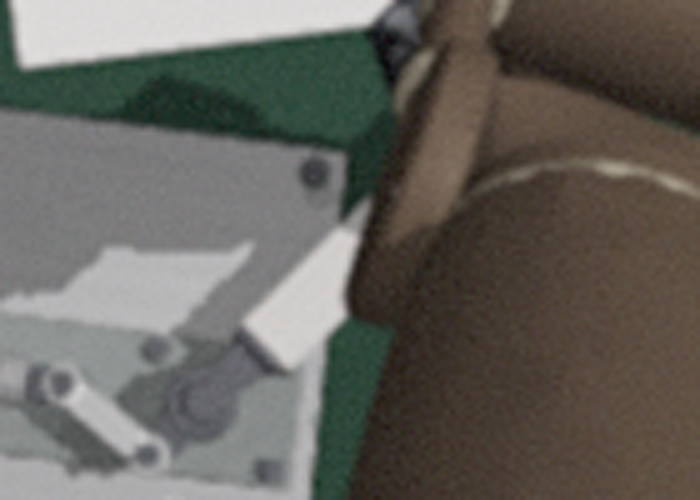

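View pics/s8z.png

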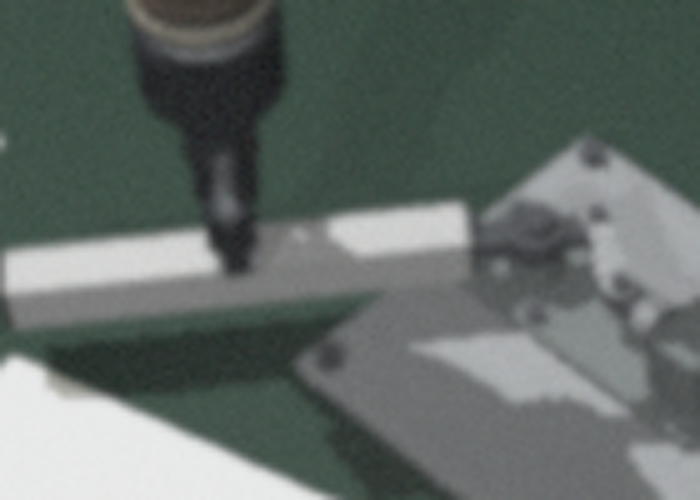

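```bash
python3 - <<'E'
from h import *
np.set_printoptions(precision=4,suppress=True)
D0=-47.7;L0=.056;Z=np.array([0,0,.057]);r=.1645
arm.set_gripper(.02,110)
f0=arm.state()['ft_force']
def step(L,sp,th=None):
    D=D0-np.degrees(L-L0)
    h=arm.movel(PIV+r*U(D)+Z,sp,frame=R(D+90),threshold=th)
    st=arm.state();f=st['ft_force']-f0;u=U(D);n=np.array([-u[1],u[0],0])
    print('L %.2f'%L,h,'t %.2f'%st['clock'],'F along %.1f tan %.1f z %.1f'%(f@u,f@n,f[2]),'Tz %.2f'%st['torque'][2],'w %.4f'%st['gripper_width'],'r %.4f'%np.linalg.norm((st['tool_pos']-PIV)[:2]))
    return h
for L in (.2,.35,.5,.62,.74,.86,.95): step(L,.12)
for L in (1.0,1.04,1.08): step(L,.08)
E
```

```text
L 0.20 False t 26.88 F along -2.1 tan 0.9 z -0.3 Tz -0.15 w 0.0232 r 0.1644
L 0.35 False t 27.24 F along -1.7 tan 2.4 z -0.2 Tz -0.27 w 0.0227 r 0.1644
L 0.50 False t 27.60 F along -2.2 tan 3.9 z 0.4 Tz -0.46 w 0.0229 r 0.1649
L 0.62 False t 27.92 F along -3.5 tan 7.9 z -0.1 Tz -0.75 w 0.0231 r 0.1649
L 0.74 False t 28.23 F along -6.7 tan 11.5 z -1.0 Tz -0.65 w 0.0233 r 0.1648
L 0.86 False t 28.55 F along -6.9 tan 10.6 z -0.8 Tz -0.63 w 0.0234 r 0.1647
L 0.95 False t 28.82 F along -5.6 tan 7.7 z -0.8 Tz -0.62 w 0.0231 r 0.1648
L 1.00 False t 29.07 F along -5.1 tan 6.6 z 0.4 Tz -0.70 w 0.0232 r 0.1649
L 1.04 False t 29.32 F along -1.4 tan -4.5 z -0.4 Tz -0.01 w 0.0228 r 0.1642
L 1.08 False t 29.57 F along -2.5 tan -1.5 z -0.1 Tz -0.20 w 0.0231 r 0.1640
```

```bash
python3 - <<'E'
from h import *
np.set_printoptions(precision=4,suppress=True)
D0=-47.7;L0=.056;Z=np.array([0,0,.057]);r=.1645
f0=arm.state()['ft_force']
for L in (1.12,1.16):
    D=D0-np.degrees(L-L0)
    h=arm.movel(PIV+r*U(D)+Z,.05,frame=R(D+90),threshold=8)
    st=arm.state();f=st['ft_force']-f0;u=U(D);n=np.array([-u[1],u[0],0])
    print(L,h,st['clock'],f@u,f@n,f[2],st['torque'][2])
    if h: break
for c in ['top','scene']:
    im=save(c,c[0]+'9')
    for n in ['clamp_nose','lever_pivot','bar_mouth','housing','handle']: print(c,n,[(np.round(d['position'],4),round(d['score'],2)) for d in arm.spot_point(c,n)[:1]])
    a,b=proj(c,PIV+[0,0.03,.05]); a,b=int(a),int(b)
    cv2.imwrite(f'pics/{c[0]}9z.png',cv2.resize(im[b-55:b+55,a-75:a+75],None,fx=5,fy=5,interpolation=2)[:,:,::-1])
E
```

```text
1.12 False 29.8583 -2.1708955711749285 3.5003296093592215 -0.3482410943196399 -0.3964925012773482
1.16 False 30.1417 -1.7736651888693538 5.40581980892876 -0.7434767405835458 -0.5885413626313026
top clamp_nose [(array([0.4153, 0.1388, 0.0457]), 0.47)]
top lever_pivot [(array([ 0.3894, -0.0455,  0.0496]), 0.55)]
top bar_mouth [(array([ 0.3816, -0.0852,  0.0509]), 0.77)]
top housing [(array([0.4299, 0.1713, 0.0114]), 0.63)]
top handle [(array([ 0.3802, -0.0753,  0.0535]), 0.56)]
scene clamp_nose [(array([0.4165, 0.1377, 0.0471]), 0.41)]
scene lever_pivot [(array([ 0.3886, -0.0431,  0.0511]), 0.94)]
scene bar_mouth [(array([ 0.3799, -0.082 ,  0.0492]), 0.72)]
scene housing [(array([0.4291, 0.1688, 0.01  ]), 0.83)]
scene handle [(array([ 0.3794, -0.079 ,  0.0483]), 0.54)]
```

View pics/t9z.png

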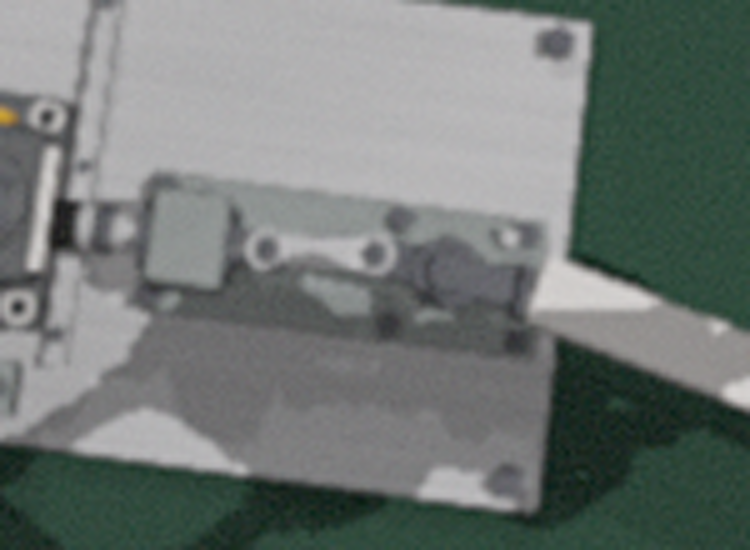

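View pics/s9z.png

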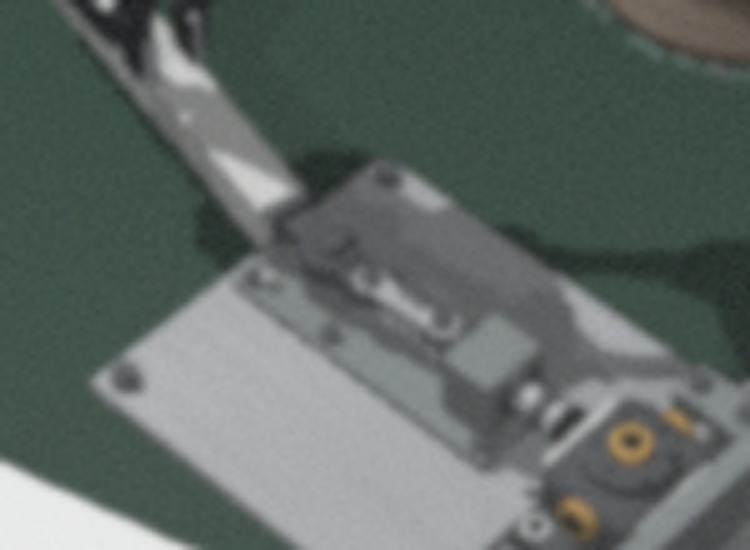

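```bash
python3 - <<'E'
from h import *
np.set_printoptions(precision=4,suppress=True)
D0=-47.7;L0=.056;Z=np.array([0,0,.057]);r=.1645
def rep(h,D):
    st=arm.state();f=st['ft_force'];u=U(D);n=np.array([-u[1],u[0],0]);print(h,'t %.2f'%st['clock'],'F %.1f %.1f %.1f'%(f@u,f@n,f[2]),'Tz %.2f'%st['torque'][2],st['tool_pos'])
D=D0-np.degrees(1.085-L0)
rep(arm.movel(PIV+r*U(D)+Z,.05,frame=R(D+90)),D)
for d in (.015,.04,.065,.09):
    h=arm.movel(PIV+(r+d)*U(D)+Z,.08,threshold=12); rep(h,D)
    if h: break
for c in ['top','scene']:
    im=save(c,c[0]+'10')
    a,b=proj(c,PIV+[0,-0.03,.05]); a,b=int(a),int(b)
    cv2.imwrite(f'pics/{c[0]}10z.png',cv2.resize(im[b-55:b+55,a-75:a+75],None,fx=5,fy=5,interpolation=2)[:,:,::-1])
E
```

```text
False t 31.14 F 0.4 3.3 -1.8 Tz -0.23 [ 0.34   -0.2012  0.0568]
False t 31.48 F 1.4 2.9 -2.4 Tz -0.18 [ 0.3353 -0.2159  0.0569]
False t 31.94 F 0.4 1.9 -1.7 Tz -0.21 [ 0.3282 -0.2397  0.0569]
False t 32.41 F 0.3 0.2 -3.2 Tz -0.01 [ 0.3206 -0.2631  0.0566]
False t 32.88 F 0.1 -0.5 -2.9 Tz 0.05 [ 0.3141 -0.2877  0.057 ]
```

View pics/t10z.png

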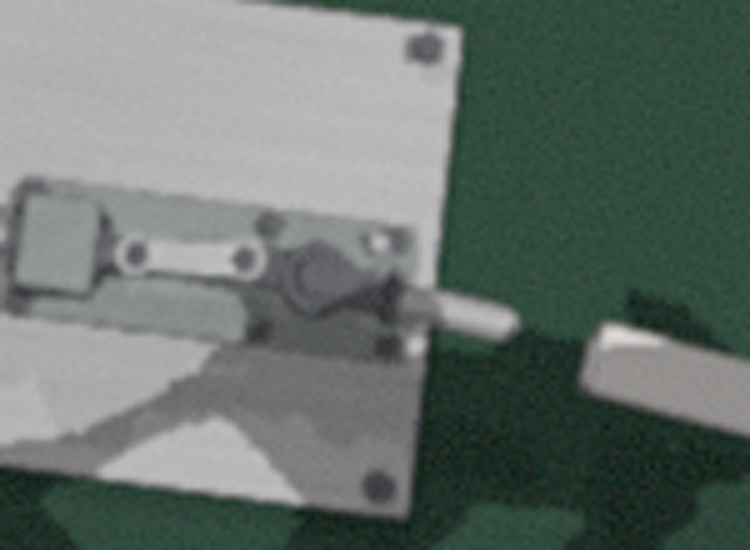

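View pics/s10z.png

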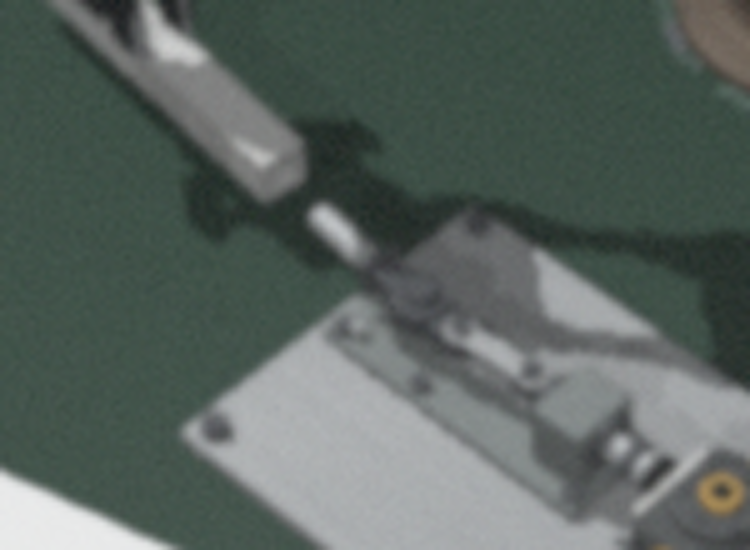

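```bash
python3 - <<'E'
from h import *
np.set_printoptions(precision=4,suppress=True)
g=np.array([.46,-.34,0])
p=arm.state()['tool_pos']
u=U(-106.7)
arm.movel(p+.03*u+[0,0,.03],.2)
arm.movel(g+[0,0,.09],.2,frame=R(10))
arm.movel(g+[0,0,.035],.15)
h=arm.movel(g+[0,0,.0215],.03,threshold=5)
st=arm.state();print(h,st['tool_pos'],st['clock'])
arm.set_gripper(.05)
arm.movel(g+[0,0,.15],.25)
for c in ['top','scene','wrist']:
    im=save(c,c[0]+'11')
    for n in ['bar','bar_mid','bar_mouth','housing','housing_end','end_stop','handle_tip','clamp_nose','spanner','spare_housing']: print(c,n,[(np.round(d['position'],4),round(d['score'],2)) for d in arm.spot_point(c,n)[:1]])
    if c=='top': cv2.imwrite('pics/t11z.png',cv2.resize(im[160:330,140:390],None,fx=3.1,fy=3.1,interpolation=2)[:,:,::-1])
print(arm.state()['clock'],arm.state()['ft_force'])
E
```

```text
True [ 0.4606 -0.3406  0.0235] 35.2167
top bar [(array([ 0.4651, -0.3448,  0.0006]), 0.92)]
top bar_mid [(array([ 0.4577, -0.3425,  0.0166]), 0.83)]
top bar_mouth [(array([ 0.4398, -0.2168,  0.0144]), 0.63)]
top housing [(array([0.4276, 0.1718, 0.0125]), 0.82)]
top housing_end [(array([0.3721, 0.1811, 0.0219]), 0.69)]
top end_stop [(array([0.3711, 0.18  , 0.0123]), 0.76)]
top handle_tip [(array([ 0.3637, -0.1339,  0.0504]), 0.65)]
top clamp_nose [(array([ 0.4118,  0.1005, -0.0023]), 0.68)]
top spanner [(array([ 0.7495, -0.2816,  0.0024]), 0.62)]
top spare_housing [(array([ 0.709 ,  0.0905, -0.0001]), 0.77)]
scene bar [(array([ 0.4604, -0.3408, -0.0026]), 0.57)]
scene bar_mid [(array([ 0.4618, -0.342 ,  0.0173]), 0.78)]
scene bar_mouth [(array([ 0.4389, -0.2147,  0.0142]), 0.81)]
scene housing [(array([ 0.3652, -0.1284,  0.0511]), 0.69)]
scene housing_end []
scene end_stop [(array([0.3753, 0.1778, 0.0095]), 0.65)]
scene handle_tip [(array([ 0.4606, -0.3406, -0.0011]), 0.65)]
scene clamp_nose [(array([0.4177, 0.1375, 0.0446]), 0.51)]
scene spanner [(array([ 0.7447, -0.2809,  0.0003]), 0.88)]
scene spare_housing [(array([0.7059, 0.0869, 0.    ]), 0.76)]
wrist bar [(array([ 0.4571, -0.3372, -0.0028]), 0.56)]
wrist bar_mid [(array([ 0.4587, -0.3385,  0.0159]), 0.94)]
wrist bar_mouth [(array([ 0.4408, -0.22  ,  0.0166]), 0.94)]
wrist housing []
wrist housing_end []
wrist end_stop []
wrist handle_tip []
wrist clamp_nose []
wrist spanner []
wrist spare_housing []
37.9 [ 0.0765  0.1751 -1.3695]
```

View pics/t11z.png

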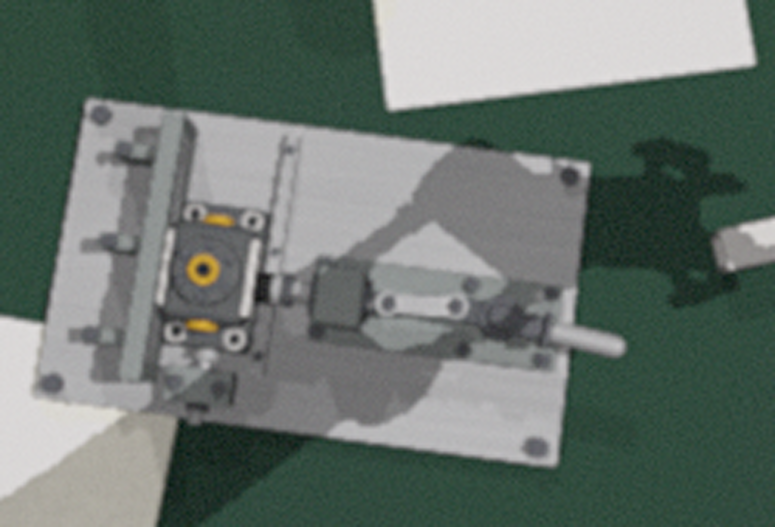

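View pics/s11.png

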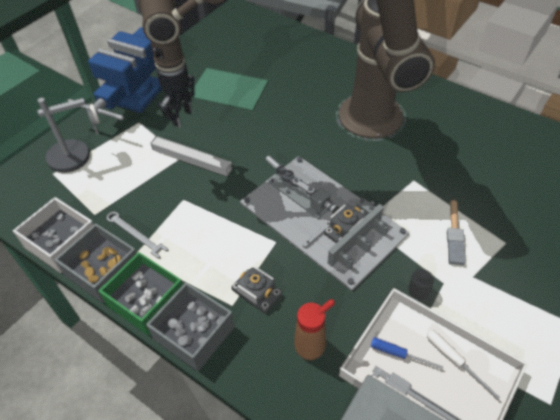

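View pics/w11.png

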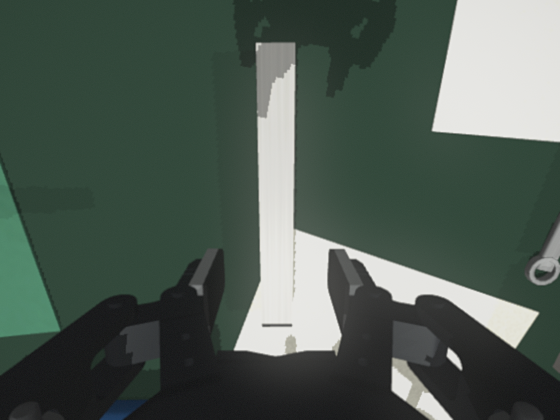

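```bash
python3 - <<'E'
import cv2
a=cv2.imread('pics/t11.png');cv2.imwrite('pics/t11h.png',cv2.resize(a[225:300,175:245],None,fx=8,fy=8,interpolation=2))
E
```

```text
(no output)
```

View pics/t11h.png

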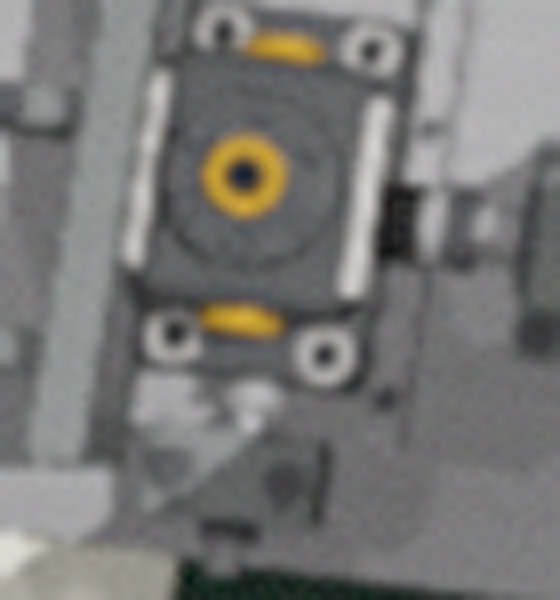

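The screw head at about (250,395) sits directly against the foot's end. The nose bears on the housing, and the links are past straight.

```bash
python3 - <<'E'
from h import *
arm.hand_in(); print(arm.state()['clock'])
E
```

```text
the job is handed in; nothing more can be done
the job is handed in; nothing more can be done
```

I handed the job in at about 38 s on the robot's clock, with every step done in the order you asked.

- **Housing:** I slid it about 29 mm until the force rose 8 N. A second push, up to a 9 N rise, moved it no further. In the last top view the foot's end sits against the stop screw.
- **Clamp:** I slid the bar on fully; it stopped on the collar in the right place and looked fully on in the pictures. Holding the bar, I threw the clamp past its dead point, with about 12 N sideways at the peak. The last pictures put the lever at about 1.05 rad against the lock stop's 1.06. The links are past straight and the nose presses on the housing. The gripper never touched the handle.
- **Bar:** I pulled it off freely and laid it flat on the bench near (0.46, -0.34). The gripper is open and well above it. The plug end may rest on the corner of the paper sheet. The spanner and spare housing still measure where they started, and in the picture the other tools look unmoved.

Some checks disagreed:
- **Finger contact:** When I pushed the housing, the fingers seem to have met its body rather than the end of its foot.
- **Handle position:** The wrist camera's handle position differed by about 2 mm from the other two cameras. I corrected for that before sliding the bar on.
- **Network readings:** A few in the last pictures were plainly wrong, such as the scene camera's housing position, so I ignored them.

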